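Seat a foam board in the trimmer and lock its clamp

ROBOT

A 6-joint arm with a two-finger parallel gripper is mounted at the origin on the work surface. World frame = base frame: x ahead of the robot, y to its left, z up, the work surface at z = 0. Lengths are in m, angles in rad, forces in N, time in s.
With the tool pointing down it reaches from about 0.325 to 0.775 m from the base axis. Payload 5.5 kg.
Tool frame: the origin (TCP) lies on the front face of the gripper's body, between the roots of the fingers; the fingertips stand 73 mm ahead of it and the grasp point (between the pads) lies 54 mm ahead of it; z points along the fingers, y is the direction in which the jaws open and shut (so a half turn about z gives the same grasp; the last joint's range is limited). The gripper opens to 85 mm and grips with 20 to 120 N. Pads are 22 mm wide; open, the fingers measure 114 mm over their backs; the gripper's body (76 mm by 85 mm) begins 54 mm behind the grasp point. The pads swing forward as they close: fully open they stand 13 mm farther back than shut.
Start: joints at [-0.057, 0.091, 1.231, -0, 1.82, -0.057], TCP at [0.6, -0, 0.304] pointing down, gripper open.
Joint ranges: [-2.87, 2.87], [-0.86, 2.18], [0.17, 2.46], [-1.51, 4.65], [0.06, 2.69], [-2.65, 2.65]. Speed limits (rad/s): [2.57, 2.57, 3.01, 3.14, 3.14, 3.14].

INTERFACE

Orientations are given as a unit quaternion [w, x, y, z].
In Python, from cell import manip, kin, telemetry, capture, recognise gives the robot as it stands. Calls block until the motion is done:
- manip.reach(position, orientation): joint-space move of the TCP to a pose.
- manip.move_linear(position, feed=0.15, rotation=None): straight line of the TCP; rotation=None keeps the orientation; feed is the mean speed in m/s.
- manip.move_joints(angles): joint-space move.
- manip.grip(opening): opening from 0.0 (shut) to 1.0 (fully open); the grip force is fixed at half the most; returns when the fingers have stopped.
- manip.sleep(seconds).
- kin.solve_ik(position, orientation): joint angles nearest the present ones, or None.
- telemetry.read_state(): the state.
- capture(name): name is "scene" or "side" or "wrist"; returns a dict with "frame" (420x560x3 uint8, red, green, blue), "z_map" (420x560 float32, m along the optical axis (not along the pixel's ray), 0 where there is no reading), "fx", "fy", "cx", "cy" (pixels), "rvec" (rotation vector, rad) and "tvec" (3), from world to camera coordinates, as OpenCV has them. Camera axes: x right, y down, z forward; pixel columns grow to the right and rows downward; lengths in m; the calibration is good to about 2 mm. A picture is of the moment at which its call begins.
A pose or a line that the arm cannot do raises manip.MotionError and nothing moves.
- manip.close_job(): hands the job in, once; it reports no verdict.
Trained networks look in a picture, given as the dict that the camera call returned (one of the last four; its "shot" number tells which), for a name from the list of things; names that differ only in an ending like _2 or _b are one class to them, and where a whole thing is asked for, a point or a joint stands for the part that bears it (a point fixed in the world has none). Each returns a list of dicts, best first, with "p" (0 to 1); they miss things now and then, are a little off and sometimes report something else, mostly with a low value. They report only what shows in the picture. A call takes as long as a camera call. They do not tell look-alikes from the thing itself.
- recognise(picture, thing): "location" ([column, row] in pixels, amid what is visible of it).
The state is a dict: "t": time; "q": joint angles; "qd": joint speeds; "joint_torque": joint torques, N m; "position": TCP position; "orientation": TCP orientation; "contact_force": force on the tool from outside, world axes, zero at the start; "ft_torque": the same for the moment, N m; "opening": opening from 0.0 (shut) to 1.0 (fully open).
Only numpy, scipy, OpenCV 4.12 (cv2) and the standard library are available. Lean on these libraries where they do the work, as an engineer would, in place of code of your own. Each camera call takes 0.05 s, during which the arm holds its last target.

TASK

With the fingertips only, push the foam-board panel back over the trimmer's bed until its back edge lies flush against the back stop, and then slide the clamp lever at the right of the bed away from you, past its first click, all the way to its second stop so that the panel is locked. Do not lift the panel, and leave the other things where they are.

Things in the scene. Friction and masses are not known exactly. Their poses are not given: they have to be found in the camera images.
- trimmer: Board trimmer fixed to the table, pose varies. Grey slab bed with green gridded inlay, 350 mm deep (its x, -220 to +130), 400 wide (its y, -200 to +200), top 20 above the table. Origin on the table under the bed; x points away from the robot towards the stop, y left, z up. Black end blocks (x +34 to +78, y +-156 to +-192) rise 55 above the bed.
- rail_mid (a point): Middle of the top of the fixed aluminium rail that crosses the bed along y at trimmer x +44 to +68 mm, top 52 above the bed; a cutting head parked on it at y +118 reaches 67 above the bed. Below it the clear clamp bar (x +41 to +71) hangs 22 above the bed with the lever at 0 and comes down in step with it, to 10.2 above the bed with the lever at 0.070.
- stop_face (a point): Centre of the back stop's face, at the height of the bed's top. The face is upright, 300 mm wide along the trimmer's y, 14 high, looks towards the robot (-x of the trimmer) and lies at x +100 in the trimmer's frame.
- panel: Loose foam-board panel with a black and grey design, 130 (its x) x 170 (its y) x 10 mm, about 70 g, flat on the bed, far part at or under the raised clamp bar. Origin: centre of its underside; x points to its back edge (the one for the stop), z up. Its back edge starts roughly 30 to 70 short of the stop, askew up to 0.2 rad. Slides at under 1.5 N; askew, it can bind on the stop.
- clamp_lever (a joint): Travel in m along the trimmer's +x (away from the robot): 0 open, 0.035 first detent (hold), 0.070 second stop (lock, a hard end). Springs make it click into these three rests: it takes about 6 N to leave the open rest, and again to leave the first detent; past midway between two rests it snaps on by itself. Friction about 1 N.
- lever_top (a point): Centre of the top of the lever's grey upright tab, moves with it. Tab 12 mm thick along the travel, 28 wide, 34 high, top 67 above the table, on a black track (top 32 above the table, 118 long, 36 wide) along the trimmer's x at y -172, on the bed's right edge. The track reaches 24 nearer to the robot than the tab's centre at 0. The right end block begins 39 beyond the tab's centre at 0.070.
- eraser: Bystander (sizes in mm): white eraser in a card sleeve, 45 x 22 x 13, lying on the trimmer's bed near its front right. Origin at the underside's centre.
- sharpener: Bystander (sizes in mm): small metal pencil sharpener, 26 x 18 x 14, lying on the trimmer's bed near its front left. Origin at the underside's centre.
- glue_stick: Bystander (sizes in mm): white glue stick standing upright on the table to the right of the trimmer, diameter 27, height 74. Origin at the underside's centre.
- tape_roll: Bystander (sizes in mm): roll of tape lying flat on the table to the right, outer diameter 96, height 24. Origin at the underside's centre.
- ink_jar: Bystander (sizes in mm): ink jar standing on the table to the left of the trimmer, diameter 56, height 60. Origin at the underside's centre.
- pen_pot: Bystander (sizes in mm): dark pot with pens standing on the table far to the right, diameter 72, 95 high, pens to about 180 high. Origin at the underside's centre.
Mind the look-alikes: they are no part of the job. Leave any orange or purple look-alike of the panel alone.

How it is judged:
On the way, in this order (a step that is already met when the one before it is completed fails the run):
1. the panel lies flush against the back stop while the clamp lever is still open (x of panel in the frame of stop_face above -0.068 m and angle between the x axis of panel and the x axis of trimmer, either way round below 0.035 rad and value of joint clamp_lever below 0.012 m), for 0.2 s.
2. the lever has gone past its first detent to the second stop (value of joint clamp_lever above 0.066 m), for 0.2 s.
At the end, for the whole second after the job is handed in: The panel lies flat and at rest on the bed with its back edge against the stop (within 3 mm, square within 2 degrees) and the clamp lever is at its second stop (within 4 mm) (x of panel in the frame of stop_face above -0.068 m and angle between the x axis of panel and the x axis of trimmer, either way round below 0.035 rad and value of joint clamp_lever above 0.066 m and height (world z) of panel below 0.023 m and angle between panel's own z axis and vertical below 0.03 rad and linear speed of panel below 0.01 m/s); the robot touches nothing.
It fails at once if the panel is lifted off the bed (height (world z) of panel above 0.032 m or angle between panel's own z axis and vertical above 0.17 rad).
It fails at once if a bystander is moved by more than 25 mm (distance of any of eraser, sharpener, glue_stick, tape_roll, ink_jar, pen_pot from where it was at the start of the episode above 0.025 m).
It also fails if it takes over 58 s, if anything falls off the work surface, if the arm or the gripper's body presses on something with over 40 N, if the wrist force passes 120 N, or if a joint passes its speed limit or range.

## Working session

There is one attempt and no reset: what is moved stays moved. The work goes in short steps, each a Python script; the robot and the scene stay as the last script left them, time stands still between calls to the robot, and variables do not carry over. Pictures are saved under pics/ and viewed, and the job is handed in when it is done.

```bash
ls; mkdir -p pics; cat > h.py <<'E'
import numpy as np, cv2
from cell import manip, kin, telemetry, capture, recognise
def cam(p):
    R=cv2.Rodrigues(np.array(p["rvec"],float))[0]; return R,np.array(p["tvec"],float).reshape(3)
def cloud(p):
    R,t=cam(p); z=p["z_map"].astype(float); v,u=np.mgrid[:z.shape[0],:z.shape[1]]
    P=np.stack([(u-p["cx"])/p["fx"]*z,(v-p["cy"])/p["fy"]*z,z],-1)
    W=(P-t)@R; W[z<=0]=np.nan; return W
def onplane(p,uv,h):
    R,t=cam(p); d=R.T@np.array([(uv[0]-p["cx"])/p["fx"],(uv[1]-p["cy"])/p["fy"],1]); c=-R.T@t
    return c+d*(h-c[2])/d[2]
def proj(p,X):
    R,t=cam(p); q=R@np.array(X,float)+t; return np.array([p["fx"]*q[0]/q[2]+p["cx"],p["fy"]*q[1]/q[2]+p["cy"]])
def save(p,n,img=None):
    im=p["frame"] if img is None else img
    cv2.imwrite("pics/"+n+".png",cv2.cvtColor(np.ascontiguousarray(im),cv2.COLOR_RGB2BGR))
E
cat > a.py <<'E'
from h import *
import pickle
for n in("scene","side","wrist"):
    p=capture(n); save(p,n+"0"); W=cloud(p); pickle.dump(p,open(n+"0.pkl","wb"))
    for th in("panel","clamp_lever","trimmer","eraser","sharpener","glue_stick","tape_roll"):
        r=recognise(p,th)
        for d in r[:2]:
            u,v=map(int,d["location"]); print(n,th,round(d["p"],2),u,v,W[v,u].round(3))
print(telemetry.read_state())
E
python3 a.py
```

```text
pics
scene panel 0.97 277 246 [0.526 0.014 0.033]
scene panel 0.82 409 210 [0.204 0.296 0.014]
scene clamp_lever 0.54 231 217 [ 0.51  -0.148  0.049]
scene trimmer 0.64 288 267 [0.57  0.072 0.027]
scene eraser 0.45 382 298 [0.556 0.333 0.059]
scene eraser 0.37 262 204 [ 0.411 -0.101  0.033]
scene sharpener 0.57 347 225 [0.363 0.158 0.034]
scene glue_stick 0.65 210 196 [ 0.483 -0.238  0.067]
scene glue_stick 0.36 179 229 [ 0.603 -0.274  0.019]
scene tape_roll 0.74 175 162 [ 0.436 -0.397  0.094]
scene tape_roll 0.65 187 247 [ 0.635 -0.225  0.002]
side panel 0.97 228 336 [ 0.193 -0.286  0.014]
side panel 0.69 292 207 [ 0.528 -0.007  0.033]
side clamp_lever 0.41 315 238 [ 0.502 -0.159  0.054]
side trimmer 0.56 273 220 [ 0.464 -0.013  0.019]
side eraser 0.55 272 250 [ 0.401 -0.117  0.027]
side sharpener 0.47 214 194 [0.368 0.155 0.031]
side glue_stick 0.71 321 270 [ 0.461 -0.248  0.042]
side tape_roll 0.96 369 262 [ 0.591 -0.27   0.02 ]
wrist panel 0.73 12 350 [ 0.231 -0.241  0.01 ]
wrist panel 0.68 217 162 [0.536 0.024 0.031]
wrist clamp_lever 0.96 197 306 [ 0.508 -0.136  0.058]
wrist cla
[... 297 characters left out ...]
2, 'q': array([-5.67221503e-02,  9.10668082e-02,  1.23068667e+00, -1.65417166e-06,
        1.81975410e+00, -5.67094801e-02]), 'qd': array([-8.87702456e-04, -3.25077060e-04,  9.04433680e-04, -4.44323071e-04,
        3.45895659e-05,  1.58641658e-04]), 'joint_torque': array([ 1.35511950e-04, -4.58471704e+01, -4.18092513e+01, -2.09231566e-04,
        1.13440296e-03,  3.11102525e-06]), 'position': array([ 6.00024628e-01, -1.68964687e-05,  3.03902633e-01]), 'orientation': array([3.22702375e-05, 7.07111404e-01, 7.07102157e-01, 2.77282907e-05]), 'contact_force': array([ 0.17741981, -0.0450723 ,  0.98608724]), 'ft_torque': array([-0.01414438,  0.03275536,  0.00809295]), 'opening': 1.0015945045694685}
```

View pics/scene0.png

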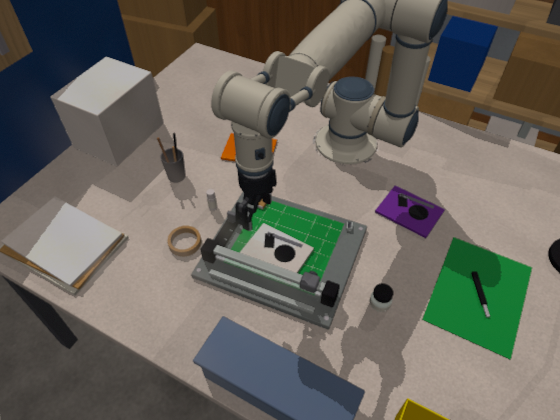

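View pics/side0.png

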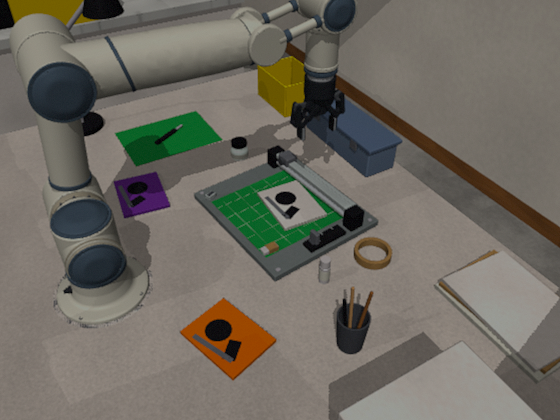

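View pics/wrist0.png

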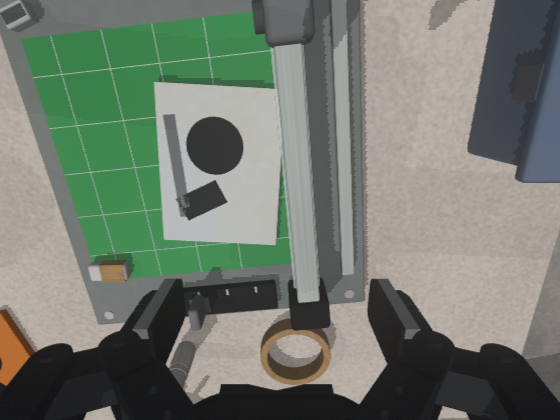

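The wrist picture shows the white panel with its corners at about (155,83), (164,239) and (276,244), its back part under the bar. The lever tab is at (199,305) and the rail runs down at column 290–310. Next I'll fit the trimmer's pose.

```bash
cat > b.py <<'E'
from h import *
import pickle
for n in ("wrist","side","scene"):
    p=pickle.load(open(n+"0.pkl","rb")); W=cloud(p)
    x,y,z=W[...,0],W[...,1],W[...,2]
    m=(abs(z-0.072)<0.004)&(x>.5)&(x<.75)&(abs(y)<.25)
    P=W[m]; 
    c=np.median(P,0)
    for it in range(5):
        q=P[:,:2]-P[:,:2].mean(0); d=np.linalg.svd(q,full_matrices=False)[2][0]; d*=np.sign(d[1]); nn=np.array([d[1],-d[0]])
        r=q@nn; P=P[abs(r-np.median(r))<0.016]
    r=(P[:,:2]@nn); s=P[:,:2]@d
    print(n,len(P),"yaw",np.arctan2(-d[0],d[1]).round(4),"z",P[:,2].mean().round(4),"nrange",np.percentile(r,[1,50,99]).round(4),"s",np.percentile(s,[.5,99.5]).round(4))
    yaw=np.arctan2(-d[0],d[1]); X=np.array([np.cos(yaw),np.sin(yaw)]); Y=np.array([-X[1],X[0]])
    f=W[...,:2]@X; g=W[...,:2]@Y
    b=(abs(z-.02)<.006)&(x>.3)&(x<.8)&(abs(y)<.3)
    print("  bed along x",np.percentile(f[b],[.2,.5,1,99,99.5,99.8]).round(4),"y",np.percentile(g[b],[.2,.5,1,99,99.5,99.8]).round(4), "z",np.median(z[b]).round(4))
    big=cv2.resize(p["frame"][150:300,180:400] if n!="wrist" else p["frame"],None,fx=3.6 if n!="wrist" else 1.42,fy=3.6 if n!="wrist" else 1.42,interpolation=cv2.INTER_CUBIC)
    save(p,n+"_z",big)
    # end blocks
    b=(abs(z-.075)<.004)&(x>.4)&(x<.8)&(abs(y)<.3)&(abs(f-(np.median(r)))<.03)
    print("  blocks y",np.percentile(g[b],[.5,2,98,99.5]).round(4),"x",np.percentile(f[b],[1,99]).round(4))
E
python3 b.py
```

```text
wrist 7255 yaw 0.0996 z 0.0724 nrange [0.6049 0.6181 0.6308] s [-0.2146  0.0687]
  bed along x [0.3436 0.3448 0.346  0.6892 0.6904 0.6912] y [-0.3411 -0.3371 -0.3214  0.1296  0.1329  0.136 ] z 0.0204
  blocks y [-0.2154 -0.2113  0.0681  0.0801] x [0.598 0.637]
side 668 yaw 0.1001 z 0.0721 nrange [0.6034 0.6181 0.6325] s [-0.2204  0.1608]
  bed along x [0.3432 0.3439 0.3446 0.6879 0.6911 0.6934] y [-0.3498 -0.3472 -0.3415  0.1668  0.1691  0.1721] z 0.0204
  blocks y [-0.2198 -0.218   0.1579  0.1621] x [0.5946 0.6396]
scene 959 yaw 0.096 z 0.0725 nrange [0.6076 0.6215 0.6356] s [-0.2115  0.1684]
  bed along x [0.3442 0.3458 0.3476 0.6935 0.6942 0.6948] y [-0.3396 -0.3347 -0.3231  0.1748  0.176   0.1767] z 0.0208
  blocks y [-0.2123 -0.2083  0.166   0.1684] x [0.5997 0.6419]
```

View pics/wrist_z.png

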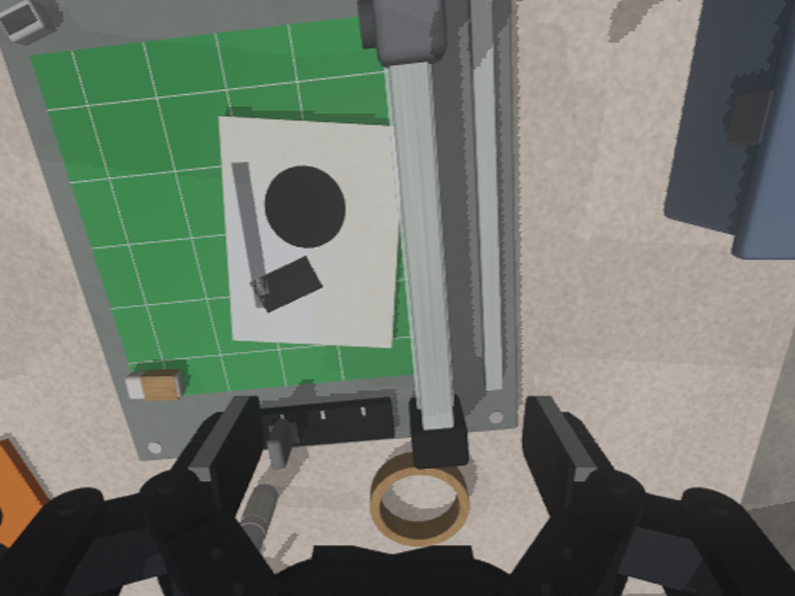

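View pics/side_z.png

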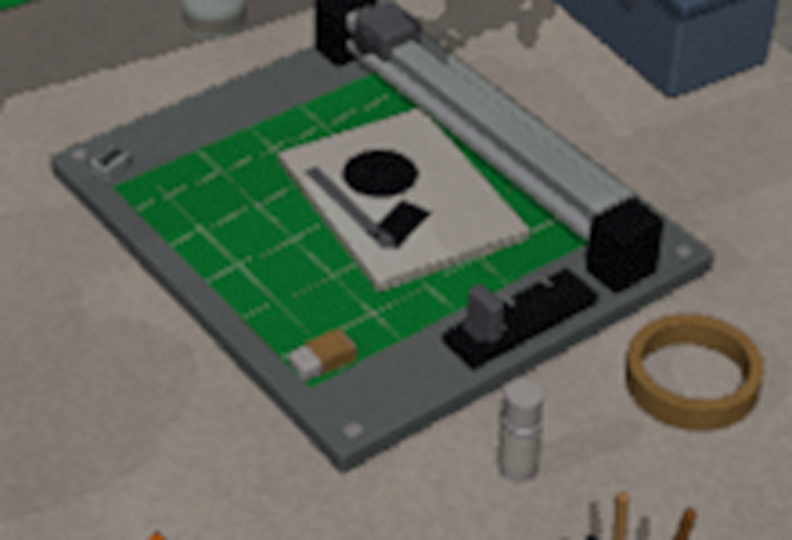

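```bash
cat >> h.py <<'E'
YAW=0.0997; TX=np.array([np.cos(YAW),np.sin(YAW)]); TY=np.array([-TX[1],TX[0]]); T0=0.562*TX-0.0245*TY
def t2w(x,y,z=0): return np.array([*(T0+x*TX+y*TY),z])
def w2t(P): d=np.asarray(P)[:2]-T0; return np.array([d@TX,d@TY])
def overlay(p,extra=(),k=1.42):
    im=cv2.resize(p["frame"],None,fx=k,fy=k,interpolation=cv2.INTER_CUBIC)
    def poly(pts,c):
        q=np.array([proj(p,t2w(*a))*k for a in pts]).astype(int); cv2.polylines(im,[q],True,c,1)
    poly([(-.22,-.2,.02),(.13,-.2,.02),(.13,.2,.02),(-.22,.2,.02)],(255,0,0))
    poly([(.044,-.155,.072),(.068,-.155,.072),(.068,.155,.072),(.044,.155,.072)],(255,0,255))
    poly([(.1,-.15,.034),(.1,.15,.034)],(255,255,0))
    for e in extra: poly(e,(0,255,255))
    return im
def rect(x,y,a,z=.03,lx=.13,ly=.17):
    c,s=np.cos(a),np.sin(a)
    return [(x+c*u*lx/2-s*v*ly/2,y+s*u*lx/2+c*v*ly/2,z) for u,v in((1,1),(1,-1),(-1,-1),(-1,1))]
E
cat > c.py <<'E'
from h import *
import pickle
p=pickle.load(open("wrist0.pkl","rb"))
FL,FR,BR=[w2t(onplane(p,np.array(u)/1.42,.03)) for u in((220,117),(233,340),(391,347))]
print(FL,FR,BR,np.linalg.norm(FL-FR),np.linalg.norm(BR-FR))
d=FL-FR; a=np.arctan2(-d[0],d[1]); e=BR-FR; print(a,np.arctan2(e[1],e[0]))
mid=(FL+FR)/2+.065*np.array([np.cos(a),np.sin(a)]); print("panel",mid,a)
W=cloud(p); q=W[...,:2]-T0; f=q@TX; g=q@TY; z=W[...,2]
m=(z>.058)&(z<.072)&(abs(g+.172)<.03)&(f<.03)&(f>-.12); print("tab",m.sum(),f[m].min(),f[m].max(),g[m].min(),g[m].max(),np.median(z[m]))
save(p,"ov",overlay(p,[rect(*mid,a)]))
p=pickle.load(open("side0.pkl","rb"));W=cloud(p); q=W[...,:2]-T0; f=q@TX; g=q@TY; z=W[...,2]
m=(z>.058)&(z<.072)&(abs(g+.172)<.03)&(f<.03)&(f>-.12); print("tab",m.sum(),f[m].min(),f[m].max(),g[m].min(),g[m].max(),np.median(z[m]))
save(p,"ovs",overlay(p,[rect(*mid,a)]))
E
python3 c.py
```

```text
[-0.07462322  0.07926396] [-0.1014994  -0.08724329] [ 0.02588835 -0.1063979 ] 0.16866237162862044 0.128819790228948
-0.16003123109454828 -0.14924650014391183
panel [-0.02389186 -0.01434735] -0.16003123109454828
tab 277 -0.0801600572814289 -0.06816231047002251 -0.18760817582173558 -0.15946585290990195 0.06657022517240004
tab 52 -0.08039406291014635 -0.0664350330493154 -0.19104904991020852 -0.16414628138969015 0.06523646940836325
```

View pics/ov.png

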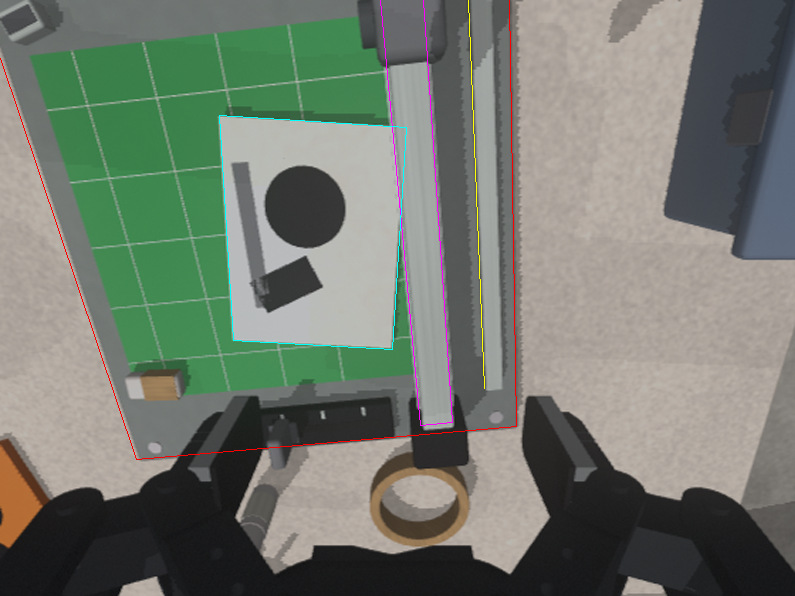

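View pics/ovs.png

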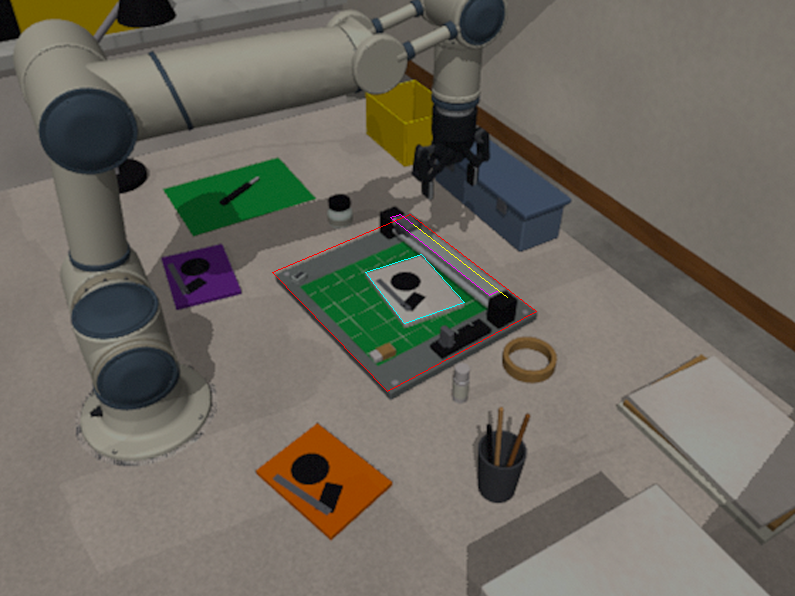

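```bash
cat >> h.py <<'E'
from scipy.spatial.transform import Rotation as Ro
def ori(s):
    y=np.array([*(s*TY),0]); z=np.array([0,0,-1.]); x=np.cross(y,z)
    q=Ro.from_matrix(np.stack([x,y,z],1)).as_quat(); return np.array([q[3],q[0],q[1],q[2]])
def F():
    f=np.array(telemetry.read_state()["contact_force"]); return np.array([f[:2]@TX,f[:2]@TY,f[2]])
E
python3 - <<'E'
from h import *
import pickle
for s in(1,-1):
    for P in((-.122,-.014,.16),(-.122,-.014,.085),(-.04,-.014,.085),(-.11,-.172,.115),(-.02,-.172,.115)):
        q=kin.solve_ik(t2w(*P),ori(s)); print(s,P,None if q is None else np.round(q,2))
p=pickle.load(open("wrist0.pkl","rb"));W=cloud(p); q=W[...,:2]-T0; f=q@TX; g=q@TY; z=W[...,2]
m=(z>.028)&(z<.042)&(f<-.11)&(f>-.21)&(g<-.04)&(g>-.15)
print("eraser",m.sum(),np.percentile(f[m],[2,98]),np.percentile(g[m],[2,98]))
E
```

```text
1 (-0.122, -0.014, 0.16) [-0.06 -0.33  1.87 -0.    1.6  -1.74]
1 (-0.122, -0.014, 0.085) [-0.06 -0.28  1.97 -0.    1.45 -1.74]
1 (-0.04, -0.014, 0.085) [-0.04 -0.04  1.76 -0.    1.43 -1.71]
1 (-0.11, -0.172, 0.115) [-0.38 -0.15  1.81 -0.    1.49 -2.05]
1 (-0.02, -0.172, 0.115) [-0.31  0.07  1.58 -0.    1.48 -1.98]
-1 (-0.122, -0.014, 0.16) [-0.06 -0.33  1.87 -0.    1.6   1.41]
-1 (-0.122, -0.014, 0.085) [-0.06 -0.28  1.97 -0.    1.45  1.41]
-1 (-0.04, -0.014, 0.085) [-0.04 -0.04  1.76 -0.    1.43  1.43]
-1 (-0.11, -0.172, 0.115) [-0.38 -0.15  1.81 -0.    1.49  1.09]
-1 (-0.02, -0.172, 0.115) [-0.31  0.07  1.58 -0.    1.48  1.16]
eraser 693 [-0.19755928 -0.15533764] [-0.13300478 -0.11010858]
```

```bash
python3 - <<'E'
from h import *
manip.reach(t2w(-.125,-.014,.17),ori(1))
manip.move_linear(t2w(-.125,-.014,.10),feed=.12)
manip.sleep(.2); b=F(); print("bias",b)
z=.10
while z>.076:
    z-=.002; manip.move_linear(t2w(-.125,-.014,z),feed=.04); f=F()-b; print(round(z,3),f.round(2))
    if abs(f[2])>2: break
p=capture("wrist"); save(p,"w1"); p=capture("side"); save(p,"s1",cv2.resize(p["frame"][130:300,170:400],None,fx=3.4,fy=3.4)); print(telemetry.read_state()["t"])
E
```

```text
bias [-0.5369601   0.23829175 -1.50117746]
0.098 [ 0.94 -0.91  1.26]
0.096 [ 0.35 -0.32  0.97]
0.094 [-0.4  -0.22  2.1 ]
4.4667
```

View pics/w1.png

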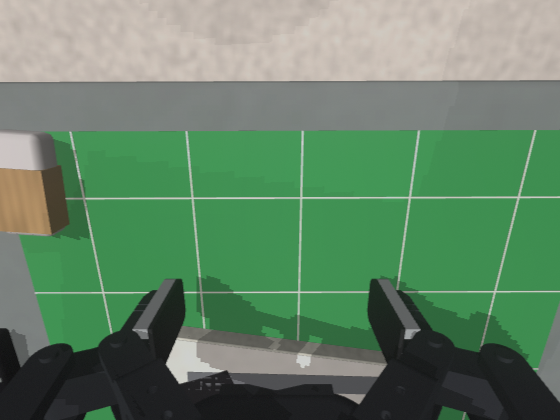

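View pics/s1.png

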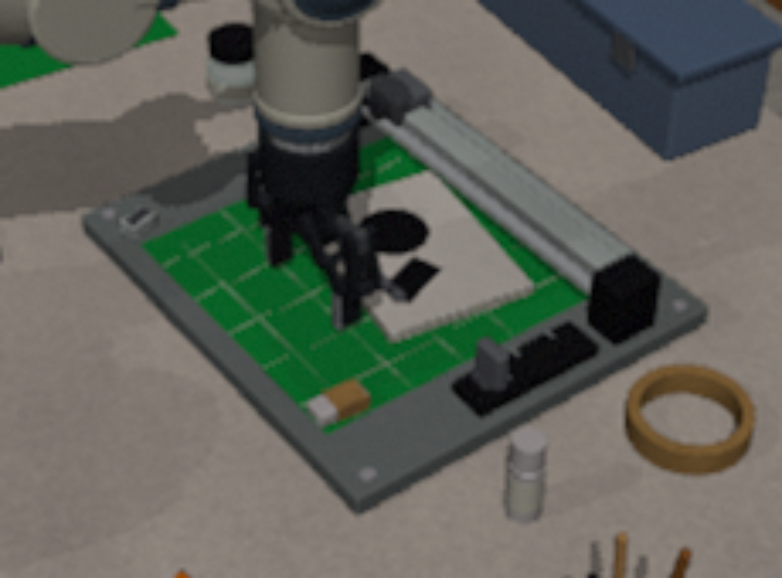

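The fingers are behind the panel's front edge (row ≈340 in the wrist picture) and still above the bed. That stop was force noise, so I'll average the readings and go on down.

```bash
cat >> h.py <<'E'
def Fa(n=5):
    r=[]
    for _ in range(n): r.append(F()); manip.sleep(.02)
    return np.mean(r,0)
E
python3 - <<'E'
from h import *
b=Fa(8); print("bias",b)
for z in(.091,.089,.087,.0855,.084,.0825,.081,.0795):
    manip.move_linear(t2w(-.125,-.014,z),feed=.04); f=Fa()-b; print(z,f.round(2))
    if abs(f[2])>3: break
p=capture("side"); save(p,"s2",cv2.resize(p["frame"][130:300,170:400],None,fx=3.4,fy=3.4)); print(telemetry.read_state()["t"],w2t(telemetry.read_state()["position"]))
E
```

```text
bias [0.00923149 0.31041367 0.14960731]
0.091 [ 0.06 -0.16 -0.27]
0.089 [ 0.05 -0.54  0.07]
0.087 [-0.33  0.25 -0.07]
0.0855 [ 0.05 -0.34 -0.17]
0.084 [ 0.09 -0.41 -0.7 ]
0.0825 [ 0.17 -0.41 -0.  ]
0.081 [ 0.17 -0.48 -0.14]
0.0795 [ 0.65 -0.22 -0.3 ]
7.3167 [-0.12504003 -0.01399517]
```

View pics/s2.png

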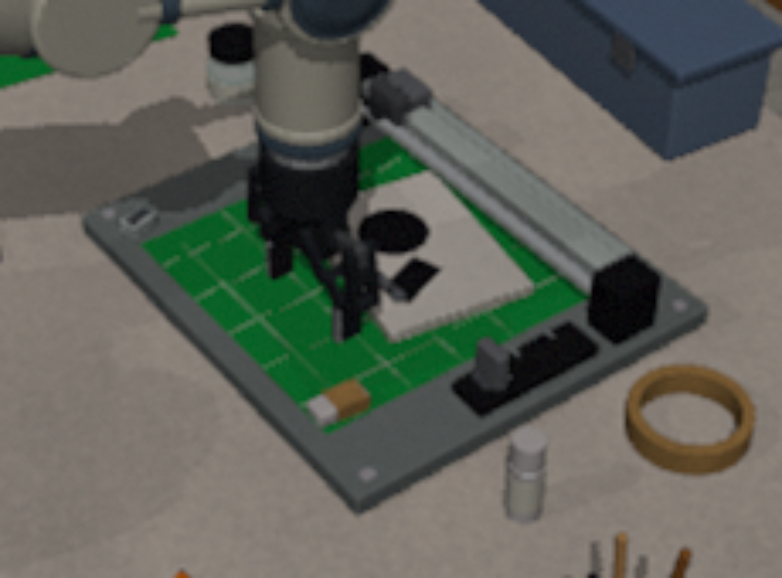

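```bash
python3 - <<'E'
from h import *
b=np.array([.1,0,0])
print(telemetry.read_state()["position"][2])
for z in(.0785,.0775,.0765,.0755):
    manip.move_linear(t2w(-.125,-.014,z),feed=.04); f=Fa()-b; print(z,f.round(2),telemetry.read_state()["position"][2].round(4))
    if abs(f[2])>3: break
W=cloud(capture("wrist"));
E
```

```text
0.07943723167403925
0.0785 [-4.05  0.37  6.82] 0.0794
```

```bash
python3 - <<'E'
from h import *
manip.move_linear(t2w(-.125,-.014,.0825),feed=.04)
b=Fa(8);print(b)
for x in(-.105,-.095,-.085,-.075,-.065,-.055):
    manip.move_linear(t2w(x,-.014,.0825),feed=.04); print(x,(F()-b).round(2))
p=capture("wrist"); save(p,"w3"); p=capture("side"); save(p,"s3",cv2.resize(p["frame"][130:300,170:400],None,fx=3.4,fy=3.4)); 
p=capture("scene"); save(p,"c3",cv2.resize(p["frame"][170:330,180:400],None,fx=3.6,fy=3.6));print(telemetry.read_state()["t"])
E
```

```text
[-0.09961779 -0.17367692 -0.15255288]
-0.105 [-0.88  0.81  0.77]
-0.095 [-0.51 -0.23  0.25]
-0.085 [ 0.16 -0.12  0.29]
-0.075 [ 1.04  0.41 -0.07]
-0.065 [-0.36  0.34  0.48]
-0.055 [0.14 0.55 0.03]
10.8833
```

View pics/w3.png

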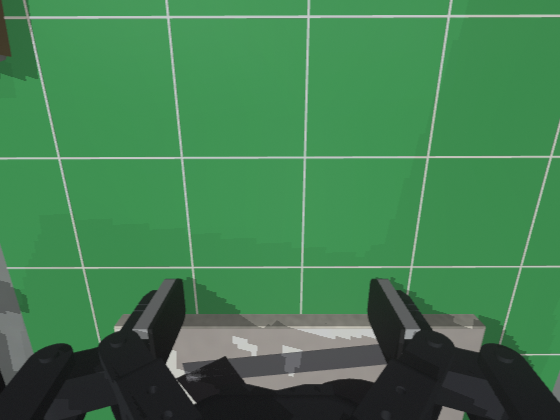

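View pics/s3.png

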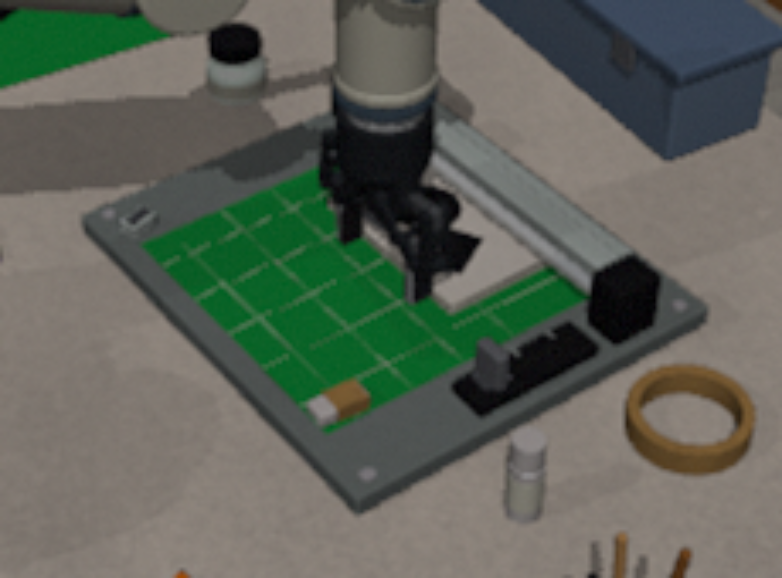

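View pics/c3.png

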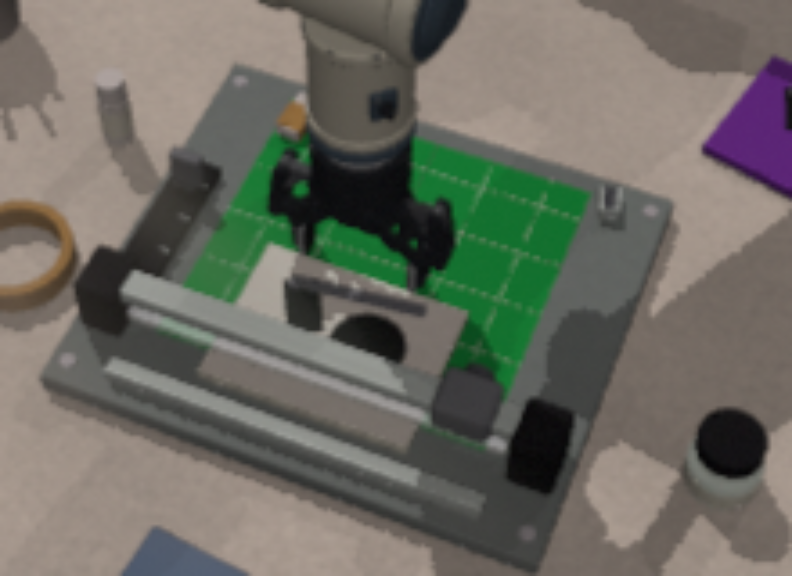

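The wrist picture shows the front edge level at row ≈320 against both fingers, so the panel is square. The scene picture shows the back edge under the bar, short of the stop. I'll push on, watching the force.

```bash
python3 - <<'E'
from h import *
b=np.array([-.1,-.1,0]); x=-.055
while x<-.032:
    x+=.003 if x<-.047 else .001
    manip.move_linear(t2w(x,-.014,.0825),feed=.03); f=Fa(3)-b; 
    if x>-.048: print(round(x,4),f.round(2))
    if f[0]<-6: break
p=capture("wrist"); save(p,"w4"); p=capture("scene"); save(p,"c4",cv2.resize(p["frame"][170:330,180:400],None,fx=3.6,fy=3.6));print(telemetry.read_state()["t"],w2t(telemetry.read_state()["position"]))
E
```

```text
-0.046 [-0.13 -0.01 -0.28]
-0.045 [ 0.21  0.44 -0.32]
-0.044 [0.15 0.1  0.01]
-0.043 [ 0.17 -0.01  0.29]
-0.042 [ 0.33  0.02 -0.5 ]
-0.041 [-0.02 -0.12 -0.04]
-0.04 [ 0.1   0.1  -0.02]
-0.039 [-1.78 -0.12  0.5 ]
-0.038 [-6.77 -0.66  3.56]
14.2833 [-0.03892302 -0.01413189]
```

View pics/w4.png

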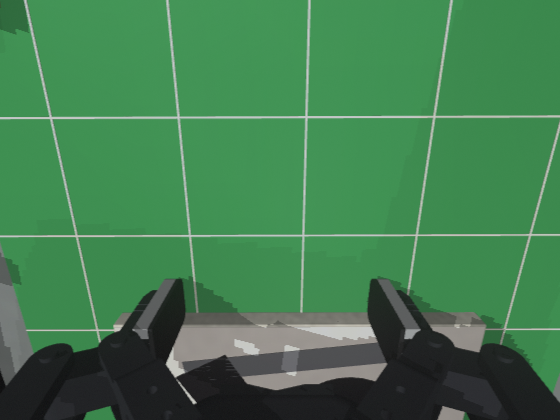

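View pics/c4.png

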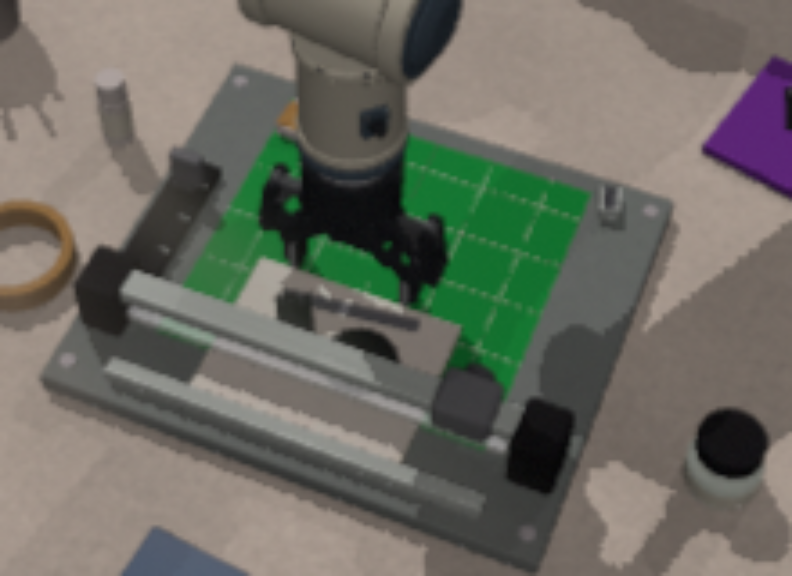

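It met a firm stop at TCP x −0.039 (−0.041 expected), and the back edge lies along the stop's rail in the picture. Now I'll back off and go to the lever.

```bash
python3 - <<'E'
from h import *
manip.sleep(.2)
manip.move_linear(t2w(-.065,-.014,.0825),feed=.06)
manip.move_linear(t2w(-.085,-.014,.16),feed=.15)
p=capture("scene"); save(p,"c5",cv2.resize(p["frame"][170:330,180:400],None,fx=3.6,fy=3.6)); 
pw=capture("wrist"); save(pw,"w5",overlay(pw,[rect(.035,-.014,0)]))
manip.grip(0.0)
manip.move_linear(t2w(-.115,-.172,.16),feed=.2)
manip.move_linear(t2w(-.115,-.172,.114),feed=.1)
p=capture("side"); save(p,"s5",cv2.resize(p["frame"][130:300,170:400],None,fx=3.4,fy=3.4));print(telemetry.read_state()["t"],telemetry.read_state()["opening"],Fa())
E
```

```text
18.2417 -0.0008265688504518076 [0.22906137 0.09145625 0.04290989]
```

View pics/c5.png

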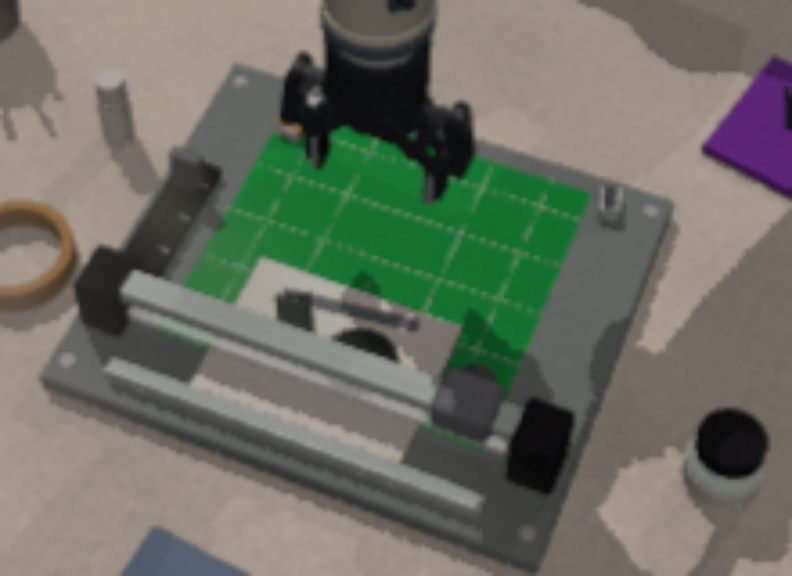

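View pics/w5.png

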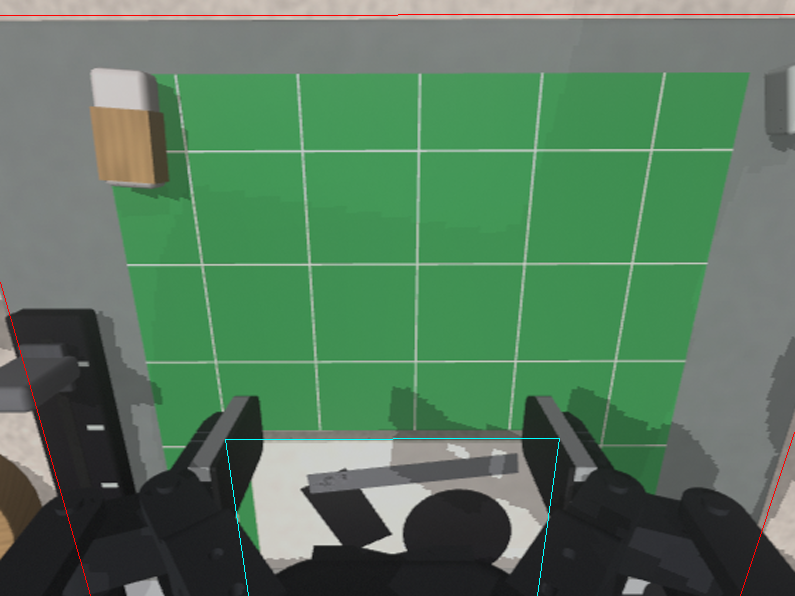

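View pics/s5.png

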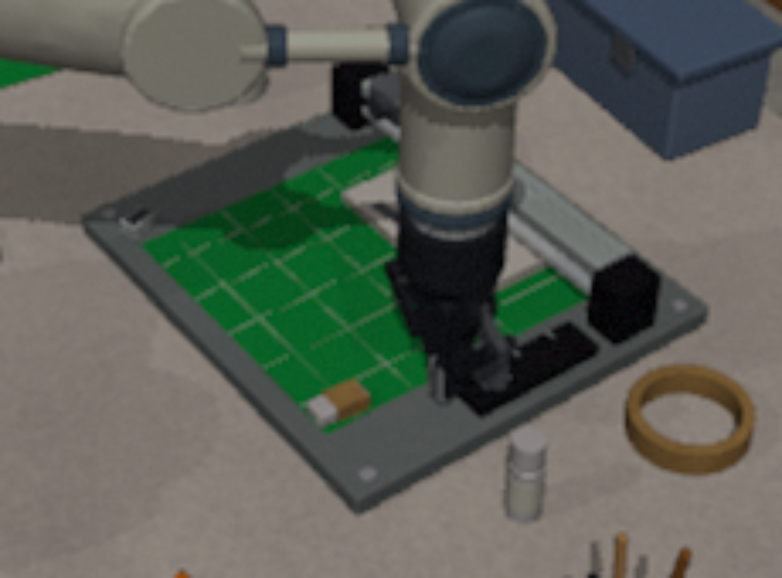

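The panel's front edge matches the drawn flush position (row 438, level), and the finger stands behind the lever tab. I'll push the lever now.

```bash
python3 - <<'E'
from h import *
b=Fa(5); x=-.115
manip.move_linear(t2w(-.095,-.172,.114),feed=.05); x=-.095
while x<-.012:
    x+=.004 if x<-.032 else .0015
    manip.move_linear(t2w(x,-.172,.114),feed=.04); f=Fa(2)-b; print(round(x,4),f.round(1))
    if x>-.03 and f[0]<-15: break
    if abs(f).max()>35: break
p=capture("side"); save(p,"s6",cv2.resize(p["frame"][130:300,170:400],None,fx=3.4,fy=3.4));print(telemetry.read_state()["t"],w2t(telemetry.read_state()["position"]))
E
```

```text
-0.091 [ 0.4  0.3 -0.8]
-0.087 [-1.6  0.1  0.4]
-0.083 [-4.   0.3  1.4]
-0.079 [-4.9  0.7  1.6]
-0.075 [-1.8 -0.1 -1.3]
-0.071 [-0.   0.3 -0.7]
-0.067 [-0.6  0.1  0.1]
-0.063 [-0.2 -0.5  0.2]
-0.059 [-0.5  0.3 -0.5]
-0.055 [-0.7  0.3 -0.8]
-0.051 [-2.3  0.3  0.7]
-0.047 [-5.   0.9  1.9]
-0.043 [-4.5  0.2  1.3]
-0.039 [-0.7  0.3 -0.6]
-0.035 [-0.3  0.1 -0.2]
-0.031 [ 0.2 -0.1 -0.2]
-0.0295 [-0.3 -0.1 -0. ]
-0.028 [-0.4  0.6  0.3]
-0.0265 [-0.1 -0.2 -0.2]
-0.025 [-0.1  0.2 -0.2]
-0.0235 [ 0.3  0.1 -0.5]
-0.022 [ 0.2 -0.3 -0.6]
-0.0205 [0.2 0.  0.2]
-0.019 [-4.6  0.4  2.1]
-0.0175 [-11.4   1.3   6.1]
-0.016 [-18.2   1.7   9.5]
26.375 [-0.01880457 -0.17205661]
```

View pics/s6.png

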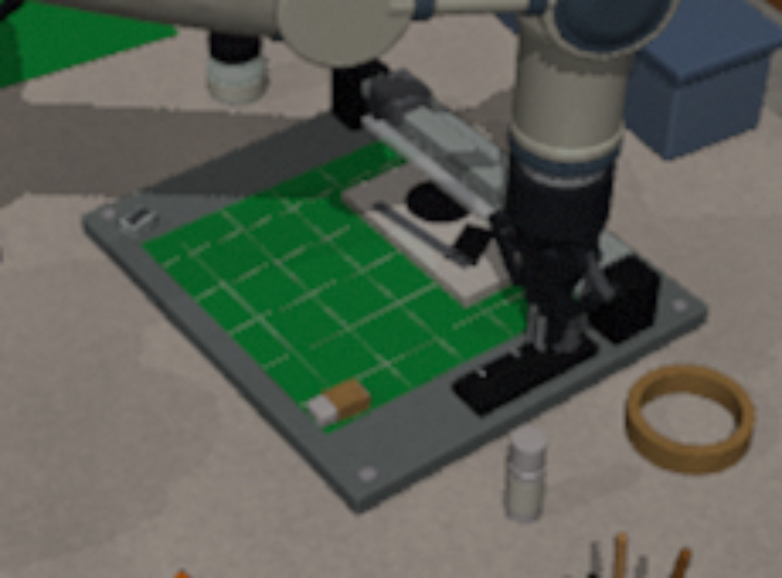

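Two clicks felt, then a hard end at TCP x −0.019 (−0.021 expected). I'll back off, rise and check.

```bash
python3 - <<'E'
from h import *
manip.sleep(.2)
manip.move_linear(t2w(-.06,-.172,.114),feed=.08)
manip.move_linear(t2w(-.10,-.15,.24),feed=.15)
manip.reach(t2w(-.10,-.05,.30),ori(1))
for n in("scene","side","wrist"):
    p=capture(n); W=cloud(p); q=W[...,:2]-T0; f=q@TX; g=q@TY; z=W[...,2]
    m=(z>.058)&(z<.072)&(abs(g+.172)<.02)&(f<.03)&(f>-.12)
    if m.sum(): print(n,"tab",m.sum(),np.percentile(f[m],[5,50,95]).round(4))
    fr=p["frame"].astype(int); w=(fr.min(-1)>110)&(abs(fr[...,0]-fr[...,1])<30)&(abs(z-.03)<.006)&(abs(g+.014)<.07)&(f<.03)&(f>-.1)
    if w.sum():
        e=[(c,np.percentile(f[w&(abs(g-c)<.006)],1).round(4)) for c in(-.075,-.05,-.02,.02,.045) if (w&(abs(g-c)<.006)).sum()>8]; print(" front edge",e)
    save(p,n+"7",overlay(p,[rect(.035,-.018,0)]))
print(telemetry.read_state()["t"],Fa())
E
```

```text
scene tab 43 [-0.007  -0.0004  0.0033]
 front edge [(-0.075, np.float64(-0.0274)), (-0.05, np.float64(-0.0271)), (-0.02, np.float64(-0.0266)), (0.02, np.float64(-0.0275)), (0.045, np.float64(-0.0268))]
side tab 52 [-0.0097 -0.0054  0.002 ]
 front edge [(-0.075, np.float64(-0.0276)), (-0.05, np.float64(-0.0281)), (-0.02, np.float64(-0.0291)), (0.02, np.float64(-0.0286)), (0.045, np.float64(-0.0294))]
wrist tab 348 [-0.0102 -0.0068  0.0005]
 front edge [(-0.075, np.float64(-0.0297)), (-0.05, np.float64(-0.0298)), (-0.02, np.float64(-0.0296)), (0.02, np.float64(-0.0296)), (0.045, np.float64(-0.0298))]
29.0083 [ 0.24402146 -0.18089269 -0.04223767]
```

View pics/wrist7.png

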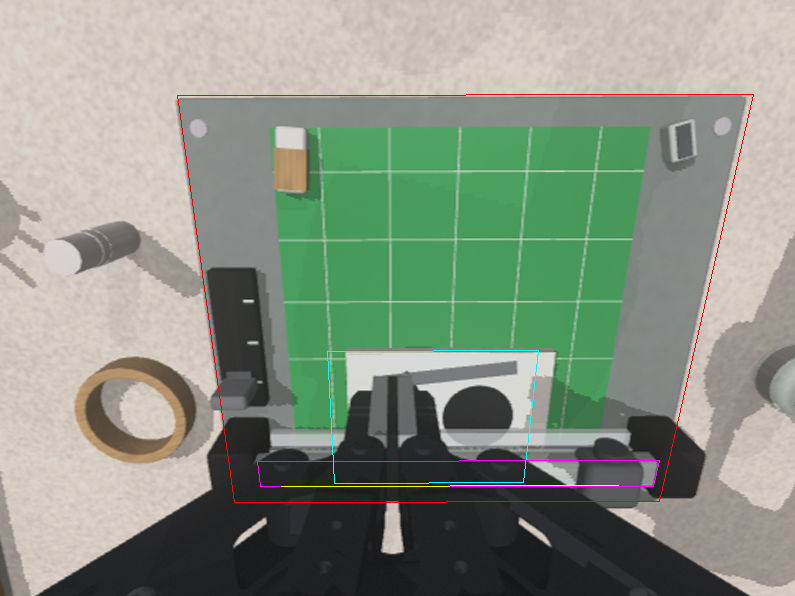

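View pics/scene7.png

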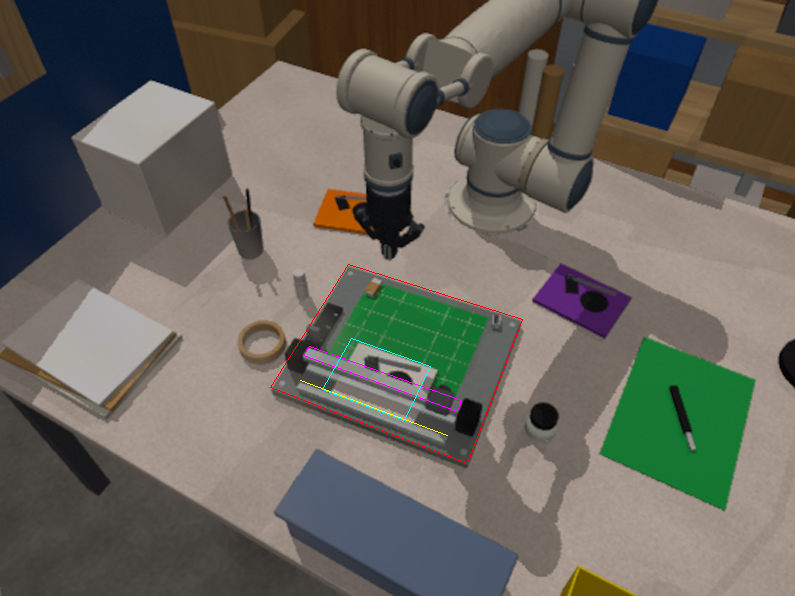

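Wrist picture: the panel's front edge is level at row 351, at trimmer x −0.030 along its whole length. The tab is at (235,390), and its near face at x −0.010 is where it should be at 0.070. The bystanders are in place, so I'll hand in.

```bash
python3 -c "
from h import *
manip.close_job()"
```

```text
the job is handed in; nothing more can be done
```

I pushed the panel square against the back stop with both open fingertips. With the gripper shut, I then slid the clamp lever past its first click to its hard end and handed the job in. The clock read about 29 s of the 58 s allowed.

**Panel:** The last wrist picture puts its front edge at trimmer x −0.0296 to −0.0298 along its whole width; flush is −0.030, so it is square. The scene and side cameras read up to 3 mm farther back, which is about their resolution.

**Lever:** I felt two clicks of about 5 N, then a firm end at 18 N. The tab's near face is at x −0.010, as expected at 0.070. The scene camera put the tab 3 to 4 mm farther on than the wrist and side cameras.

**Surroundings:** The bystanders in view look unmoved, though I judged this by eye. The arm is well clear of everything, with no contact force beyond noise.

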